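Empty the board rack and hold its index plunger out

ROBOT

A 7-joint arm with a two-finger parallel gripper is mounted at the origin on the work surface. World frame = base frame: x ahead of the robot, y to its left, z up, the work surface at z = 0. Lengths are in m, angles in rad, forces in N, time in s.
With the tool pointing down it reaches from about 0.35 to 0.9 m from the base axis. Payload 8.1 kg.
Tool frame: the origin (TCP) lies on the front face of the gripper's body, between the roots of the fingers; the fingertips stand 66 mm ahead of it and the grasp point (between the pads) lies 47 mm ahead of it (arm.finger_overhang is the distance from the TCP to the fingertips, in m); z points along the fingers, y is the line along which they close (so a half turn about z gives the same grasp; the last joint's range is limited). The gripper opens to 92 mm and grips with 3 to 60 N. Pads are 19 mm wide; open, the fingers measure 130 mm over their backs; the gripper's body (75 mm by 190 mm) begins 47 mm behind the grasp point.
Start: joints at [1.034, 0.434, 0.025, 1.573, -0.012, 1.134, -0.075], TCP at [0.263, -0.567, 0.292] pointing down, gripper open.
Joint ranges: [-2.62, 2.62], [-0.44, 2.09], [-1.27, 1.32], [0.08, 2.57], [-1.32, 4.46], [0.12, 2], [-2.74, 2.74]. Speed limits (rad/s): [2.22, 2.22, 3.01, 3.01, 3.14, 3.14, 3.14].

INTERFACE

Orientations are given as a rotation vector (axis times angle).
In Python, from cell import readout, cams, workorder, spotter, arm gives the robot as it stands.
- The arm moves only by the tool inch_along, called as name(argument=value, ...) on one line, values as JSON. Schema: {"type":"object","properties":{"plan":{"type":"object","properties":{"dx":{"type":"array","items":{"type":"number"},"minItems":1,"maxItems":10},"dy":{"type":"array","items":{"type":"number"},"minItems":1,"maxItems":10},"dz":{"type":"array","items":{"type":"number"},"minItems":1,"maxItems":10},"spin":{"type":"array","items":{"type":"number"},"minItems":1,"maxItems":10},"finger_gap":{"type":"array","items":{"type":"number"},"minItems":1,"maxItems":10}},"additionalProperties":false,"required":["dx","dy","dz","spin","finger_gap"]},"force":{"type":"number"},"only":{"type":"string"},"quiet":{"type":"boolean"},"lines":{"type":"string"}},"required":["plan"],"additionalProperties":false}. plan is an object with one list for each field, all of the same length, 1 to 10, a row being the entries at one place: dx, dy, dz (the shift in m), spin (a turn about the tool's z in rad), finger_gap (the opening from 0.0 (shut) to 1.0 (fully open)); each row shifts and turns the commanded pose from where the row before left it, along the tool's axes as they then stand; what a row does not reach is not made up. A row lasts 1/10 s, in which the tool goes at most 0.05 m and 0.15 rad, less where a joint would pass 70% of its speed; a pose out of reach is approached as far as the arm can. The fingers move at their own pace and stop on an object; force is the grip in N (left out, the last holds). Time passes only in rows, so rows that do not move let the fingers close. The tool returns the time, the measured TCP pose, the force, the opening and the grip force at its end. only (a regular expression) keeps the lines of the reply that match it, lines (a string "A,B") keeps lines A to B, and quiet returns only ok. Input that does not fit is refused with a message, and nothing moves.
- readout.observe(): the state, without advancing time (a new reading comes with each control period).
- cams.get_image(name): name is "scene" or "top" or "wrist"; returns a dict with "image" (400x640x3 uint8, blue, green, red), "fx", "fy", "cx", "cy" (pixels), "cam_to_world" (4x4, takes a point from camera to world coordinates); the wrist camera has in their place "mount" (4x4, takes a point from camera to tool coordinates, whose origin is the TCP and whose axes are the flange's). Camera axes: x right, y down, z forward; pixel columns grow to the right and rows downward; lengths in m; the calibration is good to about 2 mm. A picture is of the moment at which its call begins: read the wrist's pose just before it. There is no depth.
- workorder.sign_off(): hands the job in; it is judged then, once.
Trained networks look in a picture, given as the dict that the camera call returned (one of the last four; its "shot" number tells which), for a name from the list of things; names that differ only in an ending like _2 or _b are one class to them, and where a whole thing is asked for, a point or a joint stands for the part that bears it (a point fixed in the world has none). Each returns a list of dicts, best first, with "score" (0 to 1); they miss things now and then, are a little off and sometimes report something else, mostly with a low value. They report only what shows in the picture. A call takes as long as a camera call. They do not tell look-alikes from the thing itself.
- spotter.boxes_of(picture, name): "centre" ([x, y, z] in m, in the coordinates of the camera as it stood for that picture, good to about 4 mm: the middle of the surface that is visible of it).
The state is a dict: "clock": time; "joints": joint angles; "dq": joint speeds; "joint_efforts": joint torques, N m; "position": TCP position; "ee_rot": TCP orientation; "force": force on the tool from outside, world axes, zero at the start; "ft_torque": the same for the moment, N m; "width": opening from 0.0 (shut) to 1.0 (fully open); "gripper_force": force on a finger pad.
Only numpy, scipy, OpenCV 4.12 (cv2) and the standard library are available. Lean on these libraries where they do the work, as an engineer would, in place of code of your own. Each camera call takes 0.05 s, during which the arm holds its last target. There are 200 camera calls.

TASK

The slotted board rack is to be reset for a longer board. Slide the last circuit board straight up out of its slots by the bar along its top edge and stand it on its lower edge, bar up, in any compartment of the divided tote, without dropping it. Then pull the spring plunger that locks the rack's sliding wall fully up and keep holding it there, so that I can move the wall: finish while still holding the plunger up, and leave the other things on the bench alone.

Things in the scene. Friction and masses are not known exactly. Their poses are not given: they have to be found in the camera images.
- rack: Slotted board rack fixed to the bench: aluminium bed, 14 high, and two dark slotted walls across its x, tops at 94; the -x one slides along x. Facing slots 6 wide, 20 apart, floors at x = -82 and +82, ribs 8 deep. The board is in the middle slot (y = 0). The plunger is at x = -140, y = 0; wall face next to it at x = -91. Origin: on the bench, midway between the walls; z up.
- board: Green circuit board 160 long (its x) x 3 thick (y) x 105 high, with an aluminium stiffener bar on its top edge: 120 long x 10 thick x 12 high, centred, 103 to 115 above the lower edge. Parts on its +y face stand up to 12 out, none above 95. About 0.22 kg. Origin: middle of the lower edge; z up to the bar. At the start its axes are the rack's and its lower edge is 14 above the bench.
- tote: Grey open tote, loose on the bench, 0.9 kg, 212 long (its x) x 150 wide (y) x 80 high, walls and floor 4 thick. Three upright dividers along x, 69 high, part it into four compartments, each 204 long and 32 wide, centres at y = -55, -18, +18, +55. Origin: centre of its underside; z up; the inner floor is 4 above it.
- plunger (a joint): Lift of the spring index plunger on the rack, in m: 0 = pin home in the hole of the sliding wall's steel bar, 0.008 = pin just out of the hole, 0.012 = fully up against its stop. The spring pushes it down with about 8 N at 0 and 15 N at 0.012; let go, it snaps home. It moves straight up.
- plunger_knob (a point): Point on the axis of the plunger's round black knob, at the middle of its cylindrical grip: the knob is 30 in diameter and 26 high, straight-sided from 8 below to 8 above this point, its top 12 above. It rises with the plunger; at home it is 77.5 above the bench.
- multimeter: Orange hand multimeter lying on the bench, 170 (along its y) x 85 x 41. Origin: centre of its underside. Leave alone.
- cartridge: Black toner cartridge lying on the bench, 300 (along its y) x 95 x 75. Origin: centre of its underside. Leave alone.
- parts_bin: Small open blue parts bin, 150 x 100 x 75. Origin: centre of its underside. Leave alone.
- screwdriver: Screwdriver lying on the bench, 200 long, about 30 thick. Origin under its middle. Leave alone.
Things that resemble listed ones, but are neither listed nor needed, are in the scene too. Of the things that look like the board, the smallest one is meant.

How it is judged:
On the way, in this order (a step that is already met when the one before it is completed fails the run):
1. the board is lifted clear of the rack's slots, upright, in the fingers (z of board in the frame of rack above 0.096 m and angle between board's own z axis and vertical below 0.35 rad and contact force between the fingers and board above 0.5 N), for 0.1 s.
2. the board stands in a compartment of the tote, let go (z of board in the frame of tote between -0.005 and 0.02 m and x of board in the frame of tote between -0.04 and 0.04 m and y of board in the frame of tote between -0.073 and 0.073 m and angle between board's own z axis and vertical below 0.4 rad and linear speed of board below 0.03 m/s and contact force between the fingers and board below 0.1 N), for 0.2 s.
3. the plunger is pulled fully up by the fingers (value of joint plunger above 0.01 m and contact force between the fingers and plunger above 8 N), for 0.5 s.
At the end, for the whole second after the job is handed in: The fingers hold the plunger at least 10 mm up (of 12; they carry it with over 8 N) through the last second; the board stands on its lower edge inside the tote (lower edge within 20 mm of the tote's underside, leaning less than 0.4 rad), at rest and not touched by the fingers (all of step 2 and all of step 3); the arm keeps its last pose, push and grip.
It fails at once if the board is dropped (falls at over 0.5 m/s out of the fingers) (linear speed of board above 0.5 m/s and contact force between the fingers and board below 0.01 N).
It fails at once if the board is tipped over (angle between board's own z axis and vertical above 1 rad).
It fails at once if the tote is shoved away or tipped (distance of tote from where it was at the start of the episode above 0.04 m or angle between tote's own z axis and vertical above 0.2 rad).
It fails at once if another thing on the bench is disturbed (moved over 30 mm) (distance of any of multimeter, cartridge, parts_bin, screwdriver from where it was at the start of the episode above 0.03 m).
It also fails if it takes over 59 s, if anything falls off the work surface, if the arm or the gripper's body presses on something with over 40 N, if the wrist force passes 120 N, or if a joint passes its speed limit or range.

## Working session

There is one attempt and no reset: what is moved stays moved. The work goes in short steps, Python scripts to look and compute and a tool call to move; the robot and the scene stay as the last step left them, time stands still between calls to the robot, and variables do not carry over. Pictures are saved under pics/ and viewed, at most 10 in all, crops included, and the job is handed in when it is done.

```bash
mkdir -p pics; cat > h.py <<'E'
from cell import readout, cams, workorder, spotter, arm
import numpy as np, cv2
from scipy.spatial.transform import Rotation as R
def T():
    s=readout.observe(); M=np.eye(4); M[:3,:3]=R.from_rotvec(s["ee_rot"]).as_matrix(); M[:3,3]=s["position"]; return M
def shot(n):
    M=T() if n=="wrist" else None
    p=cams.get_image(n); C=M@np.array(p["mount"]) if n=="wrist" else np.array(p["cam_to_world"]); return p,C
def find(p,C,n):
    return [(round(d["score"],2),(C@np.r_[d["centre"],1])[:3].round(3).tolist()) for d in spotter.boxes_of(p,n)]
def pix(p,C,w):
    c=np.linalg.inv(C)@np.r_[w,1]; return [round(p["fx"]*c[0]/c[2]+p["cx"],1),round(p["fy"]*c[1]/c[2]+p["cy"],1)]
def back(p,C,u,v,z):
    d=C[:3,:3]@np.array([(u-p["cx"])/p["fx"],(v-p["cy"])/p["fy"],1]); o=C[:3,3]; return (o+d*(z-o[2])/d[2]).round(4)
E
python3 - <<'E'
from h import *
for n in ("top","scene"):
    p,C=shot(n); cv2.imwrite(f"pics/{n}0.png",p["image"])
    print(n,C[:3,3].round(3),C[:3,2].round(2),p["fx"])
    for k in ("rack","board","tote","plunger_knob"): print(k,find(p,C,k)[:5])
E
```

```text
top [0.139 0.005 1.643] [ 0.2  -0.01 -0.98] 486.6679715446716
rack [(0.67, [0.505, -0.141, 0.013]), (0.33, [0.417, -0.129, 0.088])]
board [(0.76, [0.263, 0.212, 0.012]), (0.63, [0.204, -0.273, 0.017]), (0.57, [0.562, -0.147, 0.129])]
tote [(0.74, [0.393, 0.451, 0.005]), (0.64, [0.564, 0.228, 0.005])]
plunger_knob [(0.6, [0.393, 0.453, 0.006]), (0.38, [0.419, -0.13, 0.089])]
scene [ 1.229 -0.759  0.914] [-0.57  0.56 -0.6 ] 401.96992297975294
rack [(0.59, [0.564, -0.179, 0.028]), (0.31, [0.571, 0.216, 0.053])]
board [(0.74, [0.205, -0.277, 0.017]), (0.72, [0.556, -0.151, 0.091]), (0.61, [0.279, 0.214, 0.017])]
tote [(0.92, [0.571, 0.212, 0.052])]
plunger_knob []
```

```bash
python3 -c "
from h import *
s=readout.observe();print(s['position'],T()[:3,:3].round(3),s['clock'],arm.finger_overhang)"
```

```text
[ 0.26266911 -0.56711551  0.29220545] [[ 0.907  0.42  -0.   ]
 [ 0.42  -0.907  0.   ]
 [-0.    -0.    -1.   ]] 0.5 0.0655
```

View pics/top0.png

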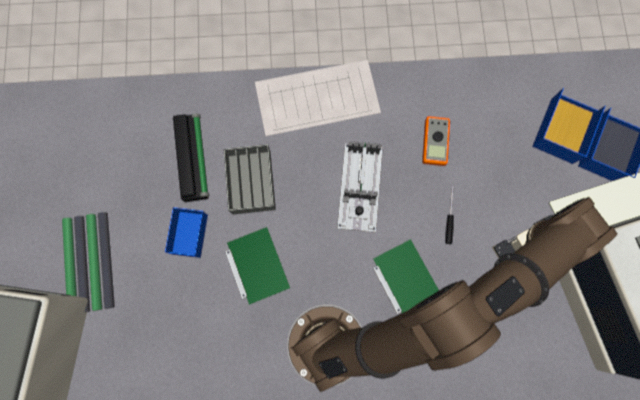

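View pics/scene0.png

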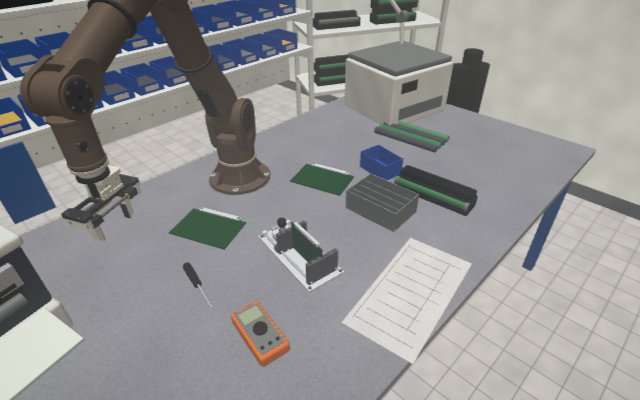

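The top view shows the rack at about (360,188) with its knob at (360,211). The tote is at (250,180), the loose boards at (258,265) and (408,275), and the multimeter at (437,140). Next I zoom in on the rack and tote.

```bash
python3 - <<'E'
from h import *
im=cv2.imread("pics/top0.png")
a=cv2.resize(im[135:240,215:285],None,fx=5,fy=5,interpolation=cv2.INTER_CUBIC)
b=cv2.resize(im[135:240,330:390],None,fx=5,fy=5,interpolation=cv2.INTER_CUBIC)
cv2.imwrite("pics/crop.png",np.hstack([a,b]))
E
```

```text
(no output)
```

View pics/crop.png

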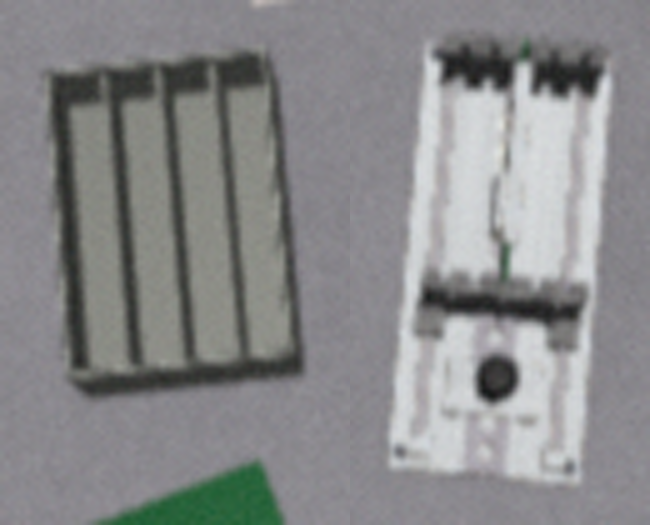

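The crop shows the tote rim corners at (50,72), (268,55), (298,362) and (72,375). The knob is at (496,378), and the board runs from (525,48) to (503,280).

```bash
python3 - <<'E'
from h import *
p,C=shot("top")
t=[back(p,C,215+x/5,135+y/5,.08) for x,y in[(50,72),(268,55),(298,362),(72,375)]]
t=np.array(t);c=t.mean(0);print("tote",t,c,"L",np.linalg.norm(t[0]-t[3]),np.linalg.norm(t[1]-t[2]),"W",np.linalg.norm(t[0]-t[1]),np.linalg.norm(t[2]-t[3]))
d=(t[0]+t[1]-t[2]-t[3]);print("yaw",np.degrees(np.arctan2(d[1],d[0])))
f=lambda x,y,z:back(p,C,330+(x-350)/5,135+y/5,z)
k=f(496,378,.0895);e1=f(527,48,.1);e2=f(503,280,.1)
print("knob",k,e1,e2,"bed",f(388,468,.014),f(580,484,.014))
d=f(527,60,.094)-k;print("rackyaw",np.degrees(np.arctan2(d[1],d[0])),np.linalg.norm(d))
a=f(388,468,.014)-f(580,484,.014);print(np.degrees(np.arctan2(a[1],a[0]))-90)
b=f(430,50,.014)-f(388,468,.014);print(np.degrees(np.arctan2(b[1],b[0])))
E
```

```text
tote [[0.6547 0.3001 0.08  ]
 [0.658  0.1539 0.08  ]
 [0.4472 0.1422 0.08  ]
 [0.4474 0.2898 0.08  ]] [0.551825 0.2215   0.08    ] L 0.20755572745650736 0.21112444197676408 W 0.14623723875948968 0.1476001355012928
yaw 3.0120682410804838
knob [ 0.4184 -0.1322  0.0895] [ 0.6372 -0.1684  0.1   ] [ 0.4808 -0.1407  0.1   ] bed [ 0.3747 -0.0614  0.014 ] [ 0.3561 -0.19    0.014 ]
rackyaw -9.67216389276046 0.21550974455926583
-8.229877228508727
-9.462322208025618
```

inch_along(plan={"dx": [0.042, 0.042, 0.042, 0.042, 0.042, 0.042, 0.042, 0.042, 0.042, 0.042], "dy": [-0.024, -0.024, -0.024, -0.024, -0.024, -0.024, -0.024, -0.024, -0.024, -0.024], "dz": [0, 0, 0, 0, 0, 0, 0, 0, 0, 0], "spin": [0, 0, 0, 0, 0, 0, 0, 0, 0, 0], "finger_gap": [1, 1, 1, 1, 1, 1, 1, 1, 1, 1]}, force=20)

```text
clock: 1.55
position: [0.5438, -0.1712, 0.2925]
ee_rot: [3.068, 0.675, 0.001]
force: [0.1, -0.9, -0.2]
width: 1.001
gripper_force: 0.0
```

inch_along(plan={"dx": [0.02, 0, 0, 0, 0, 0], "dy": [-0.01, 0, 0, 0, 0, 0], "dz": [0, 0, 0, 0, 0, 0], "spin": [0, 0.149, 0.149, 0.149, 0.148, 0], "finger_gap": [1, 1, 1, 1, 1, 1]})

```text
clock: 2.15
position: [0.5569, -0.1553, 0.2923]
ee_rot: [3.131, -0.257, 0.0]
force: [0.1, 0.6, 0.3]
width: 1.001
gripper_force: 0.0
```

```bash
python3 - <<'E'
from h import *
M=T();print(M.round(3))
p,C=shot("wrist"); cv2.imwrite("pics/w0.png",p["image"])
for k in ("board","plunger_knob","rack"): print(k,find(p,C,k)[:4])
for w in [(.5565,-.1547,.129),(.4184,-.1322,.0895)]: print(pix(p,C,w))
E
```

```text
[[ 0.987 -0.163  0.     0.557]
 [-0.163 -0.987 -0.    -0.155]
 [ 0.     0.    -1.     0.292]
 [ 0.     0.     0.     1.   ]]
board [(0.55, [0.307, -0.268, 0.012])]
plunger_knob [(0.81, [0.424, -0.136, 0.091])]
rack [(0.96, [0.558, -0.156, 0.01]), (0.51, [0.585, 0.151, 0.045])]
[np.float64(315.7), np.float64(201.5)]
[np.float64(316.4), np.float64(313.4)]
```

View pics/w0.png

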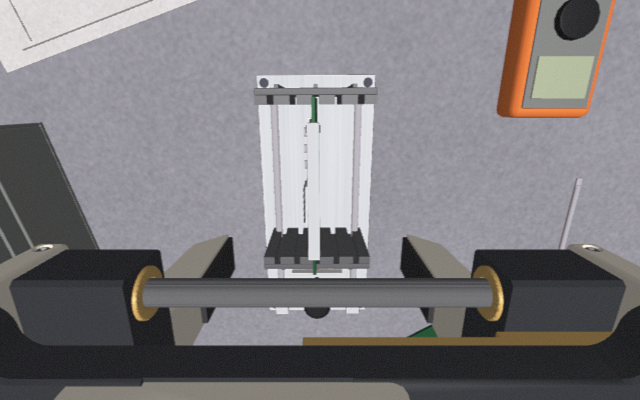

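The bar's top runs from (314,124) to (314,260), about vertical in the image, so the yaw is right. The parts are on its left (+y) side.

```bash
python3 - <<'E'
from h import *
p,C=shot("wrist"); im=p["image"].astype(int)
for v in (135,160,190,220,250):
    g=im[v,300:328].min(1); print(v,g.tolist())
print(im[115:135,314].tolist()[::2], im[250:270,314].min(1))
a=back(p,C,314,124,.129);b=back(p,C,314,260,.129);print(a,b,(a+b)/2,np.linalg.norm(a-b))
print(C[:3,:3].round(2), C[:3,3])
E
```

```text
135 [220, 220, 219, 210, 184, 157, 162, 189, 218, 220, 219, 219, 220, 219, 220, 221, 221, 220, 221, 213, 206, 219, 221, 218, 223, 220, 223, 222]
160 [221, 221, 219, 217, 196, 154, 142, 172, 217, 219, 219, 220, 219, 219, 219, 219, 221, 220, 220, 220, 222, 222, 219, 220, 222, 222, 222, 220]
190 [222, 221, 192, 116, 123, 190, 224, 221, 221, 219, 219, 218, 218, 217, 219, 221, 219, 220, 213, 207, 220, 221, 220, 220, 221, 221, 222, 223]
220 [222, 221, 209, 150, 92, 169, 227, 222, 214, 219, 219, 220, 219, 217, 219, 217, 219, 219, 213, 204, 220, 220, 220, 220, 220, 220, 219, 223]
250 [56, 56, 60, 56, 53, 54, 56, 94, 172, 222, 221, 219, 220, 219, 217, 217, 219, 220, 205, 145, 72, 53, 54, 54, 54, 54, 57, 57]
[[83, 111, 66], [82, 113, 67], [79, 109, 64], [77, 107, 64], [217, 220, 224], [227, 221, 220], [227, 222, 221], [225, 221, 221], [226, 222, 220], [225, 221, 219]] [217 218 218 219 219 219 220 219 222 223 103  41  45  41  51  45  45  43
  40  45]
[ 0.6196 -0.1636  0.129 ] [ 0.5027 -0.1445  0.129 ] [ 0.56115 -0.15405  0.129  ] 0.11845007387080855
[[-0.16 -0.95 -0.28]
 [-0.99  0.15  0.04]
 [ 0.    0.29 -0.96]] [ 0.63383612 -0.16816724  0.38437357]
```

inch_along(plan={"dx": [0.004, 0, 0, 0, 0, 0], "dy": [-0.002, 0, 0, 0, 0, 0], "dz": [0.03, 0.03, 0.03, 0.02, 0.006, 0], "spin": [0, 0, 0, 0, 0, 0], "finger_gap": [0.6, 0.4, 0.4, 0.4, 0.4, 0.3]}, force=30)

```text
clock: 3.0
position: [0.5609, -0.1541, 0.1757]
ee_rot: [-3.131, 0.252, 0.002]
force: [0.1, 0.2, 0.6]
width: 0.523
gripper_force: 0.0
```

inch_along(plan={"dx": [0, 0, 0, 0, 0], "dy": [0, 0, 0, 0, 0], "dz": [0, 0, 0, 0, 0], "spin": [0, 0, 0, 0, 0], "finger_gap": [0, 0, 0, 0, 0]}, force=30)

```text
clock: 3.5
position: [0.5613, -0.1541, 0.1767]
ee_rot: [3.131, -0.253, 0.001]
force: [0.8, -0.6, 2.3]
width: 0.104
gripper_force: 30.0
```

inch_along(plan={"dx": [0, 0, 0, 0, 0, 0, 0, 0, 0, 0], "dy": [0, 0, 0, 0, 0, 0, 0, 0, 0, 0], "dz": [-0.008, -0.012, -0.015, -0.015, -0.015, -0.02, -0.02, -0.02, -0.015, 0], "spin": [0, 0, 0, 0, 0, 0, 0, 0, 0, 0], "finger_gap": [0, 0, 0, 0, 0, 0, 0, 0, 0, 0]})

```text
clock: 4.5
position: [0.5621, -0.1542, 0.3193]
ee_rot: [3.131, -0.253, 0.007]
force: [-0.1, 1.3, -1.2]
width: 0.105
gripper_force: 30.0
```

```bash
python3 - <<'E'
from h import *
p,C=shot("wrist"); cv2.imwrite("pics/w1.png",p["image"])
print(T().round(3)); print(find(p,C,"tote"))
E
```

```text
[[ 0.987 -0.161  0.002  0.561]
 [-0.161 -0.987 -0.001 -0.154]
 [ 0.003  0.    -1.     0.318]
 [ 0.     0.     0.     1.   ]]
[(0.6, [0.579, 0.155, 0.052])]
```

View pics/w1.png

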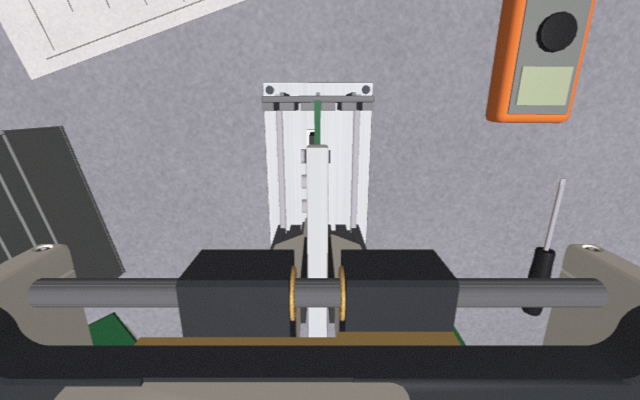

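The board is held upright in the fingers, its bar running from (317,147) to (317,335), and it is clear of the walls. Next I move to beside the tote and look again.

inch_along(plan={"dx": [-0.004, -0.006, -0.006, -0.006, -0.006, -0.006, -0.006, -0.004, 0, 0], "dy": [-0.02, -0.03, -0.03, -0.03, -0.03, -0.03, -0.03, -0.02, 0, 0], "dz": [0, 0, 0, 0, 0, 0, 0, 0, 0, 0], "spin": [0, 0, 0, 0, 0, 0, 0, -0.075, -0.14, 0], "finger_gap": [0, 0, 0, 0, 0, 0, 0, 0, 0, 0]})

```text
clock: 5.6
position: [0.5524, 0.0708, 0.3151]
ee_rot: [3.14, 0.091, -0.003]
force: [0.7, -0.8, -1.3]
width: 0.106
gripper_force: 30.0
```

```bash
python3 - <<'E'
from h import *
p,C=shot("wrist"); cv2.imwrite("pics/w2.png",p["image"])
print(T().round(3)); print(find(p,C,"tote"))
for w in [(.6547,.3001,.08),(.658,.1539,.08),(.4472,.1422,.08),(.4474,.2898,.08)]: print(pix(p,C,w))
E
```

```text
[[ 0.999  0.051 -0.002  0.553]
 [ 0.051 -0.999 -0.001  0.07 ]
 [-0.002  0.    -1.     0.315]
 [ 0.     0.     0.     1.   ]]
[(0.89, [0.567, 0.229, 0.048])]
[np.float64(82.6), np.float64(62.9)]
[np.float64(236.1), np.float64(68.6)]
[np.float64(249.5), np.float64(265.9)]
[np.float64(120.3), np.float64(259.2)]
```

View pics/w2.png

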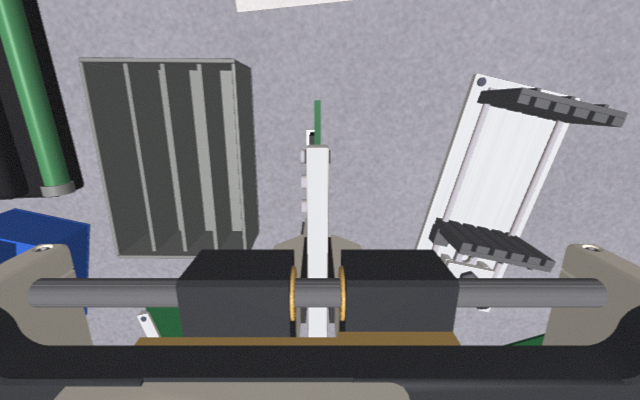

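The wrist view shows the tote rim corners at about (81,60), (236,60), (246,252) and (119,255). All are close to the prediction.

```bash
python3 - <<'E'
from h import *
p,C=shot("wrist"); M=T()
t=np.array([back(p,C,u,v,.08) for u,v in[(81,60),(236,60),(246,253),(119,255)]]);print(t,t.mean(0))
d=t[0]+t[1]-t[2]-t[3];y=np.arctan2(d[1],d[0]);print(np.degrees(y),np.linalg.norm(t[0]-t[3]),np.linalg.norm(t[0]-t[1]),np.linalg.norm(t[2]-t[3]))
# dividers far ends and near ends at z=.073
for u,v in[(125,65),(163,65),(197,70),(154,250),(185,248),(216,246)]: print(back(p,C,u,v,.073))
print("tool yaw",np.degrees(np.arctan2(M[1,0],M[0,0])))
E
```

```text
[[0.6598 0.299  0.08  ]
 [0.6669 0.1515 0.08  ]
 [0.4644 0.1454 0.08  ]
 [0.455  0.2901 0.08  ]] [0.561525 0.2215   0.08    ]
2.109129533759385 0.20499329257319618 0.1476707824859068 0.1450049999137961
[0.6579 0.2617 0.073 ]
[0.6597 0.2246 0.073 ]
[0.6568 0.1917 0.073 ]
[0.4596 0.2534 0.073 ]
[0.4639 0.2174 0.073 ]
[0.4681 0.1814 0.073 ]
tool yaw 2.798135983218159
```

inch_along(plan={"dx": [0.002, 0.002, 0.002, 0.002, 0.002, 0, 0, 0], "dy": [-0.02, -0.03, -0.03, -0.03, -0.018, 0, 0, 0], "dz": [0, 0, 0, 0, 0, 0.02, 0.02, 0], "spin": [0, 0, 0, 0, 0, 0, 0, 0], "finger_gap": [0, 0, 0, 0, 0, 0, 0, 0]})

```text
clock: 6.55
position: [0.555, 0.1972, 0.2734]
ee_rot: [3.138, 0.079, -0.008]
force: [0.1, -0.5, -1.7]
width: 0.104
gripper_force: 30.0
```

```bash
python3 - <<'E'
from h import *
p,C=shot("wrist"); cv2.imwrite("pics/w3.png",p["image"])
M=T();print(M.round(3),"yaw",np.degrees(np.arctan2(M[1,0],M[0,0])))
for x,y in [(.1,0),(.1,-.018),(.1,-.0365)]: 
  a=np.radians(2.7);print(pix(p,C,(.558+x*np.cos(a)-y*np.sin(a),.221+x*np.sin(a)+y*np.cos(a),.073)))
E
```

```text
[[ 0.999  0.051 -0.003  0.556]
 [ 0.051 -0.999 -0.002  0.197]
 [-0.003  0.001 -1.     0.275]
 [ 0.     0.     0.     1.   ]] yaw 2.9077874525396283
[np.float64(288.5), np.float64(71.1)]
[np.float64(309.5), np.float64(71.2)]
[np.float64(331.0), np.float64(71.3)]
```

View pics/w3.png

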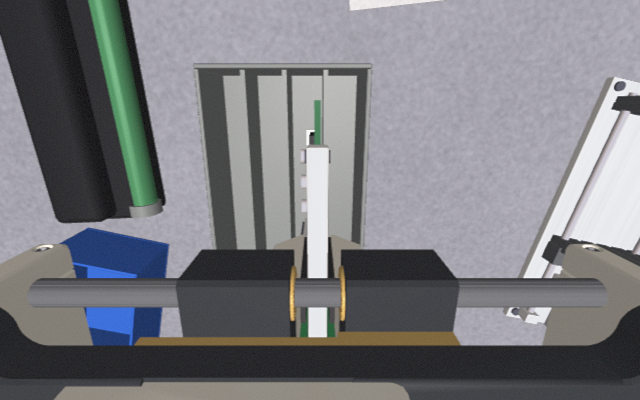

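The divider tops at the far end appear at u ≈ 285 and 325. That puts the tote about 4 mm further to +y than predicted, so I correct for it and lower.

inch_along(plan={"dx": [0, 0, 0, 0, 0, 0, 0], "dy": [-0.004, 0, 0, 0, 0, 0, 0], "dz": [0.01, 0.015, 0.02, 0.02, 0.02, 0.01, 0], "spin": [0, 0, 0, 0, 0, 0, 0], "finger_gap": [0, 0, 0, 0, 0, 0, 0]})

```text
clock: 7.3
position: [0.5556, 0.2023, 0.1803]
ee_rot: [3.14, 0.083, -0.002]
force: [0.3, -0.3, -2.0]
width: 0.106
gripper_force: 30.0
```

inch_along(plan={"dx": [0, 0, 0, 0], "dy": [0, 0, 0, 0], "dz": [0.005, 0.004, 0.003, 0], "spin": [0, 0, 0, 0], "finger_gap": [0, 0, 0, 0]})

```text
clock: 7.7
position: [0.5559, 0.2025, 0.1691]
ee_rot: [3.14, 0.084, -0.0]
force: [0.3, 0.7, -1.8]
width: 0.105
gripper_force: 30.0
```

inch_along(plan={"dx": [0, 0], "dy": [0, 0], "dz": [0.002, 0], "spin": [0, 0], "finger_gap": [0, 0]})

```text
clock: 7.9
position: [0.5559, 0.2025, 0.1672]
ee_rot: [3.14, 0.084, -0.0]
force: [0.1, 0.1, -1.7]
width: 0.102
gripper_force: 30.0
```

inch_along(plan={"dx": [0, 0], "dy": [0, 0], "dz": [0.0015, 0], "spin": [0, 0], "finger_gap": [0, 0]})

```text
clock: 8.1
position: [0.556, 0.2029, 0.1666]
ee_rot: [-3.14, -0.085, -0.001]
force: [-2.3, 0.4, 6.3]
width: 0.113
gripper_force: 30.0
```

inch_along(plan={"dx": [0, 0], "dy": [0, 0], "dz": [0.0015, 0], "spin": [0, 0], "finger_gap": [0, 0]})

```text
clock: 8.3
position: [0.556, 0.2034, 0.1665]
ee_rot: [-3.139, -0.085, -0.003]
force: [-7.8, -0.9, 19.7]
width: 0.105
gripper_force: 30.0
```

inch_along(plan={"dx": [0, 0, 0, 0, 0, 0], "dy": [0, 0, 0, 0, 0, 0], "dz": [-0.002, 0, 0, 0, 0, 0], "spin": [0, 0, 0, 0, 0, 0], "finger_gap": [0, 0.2, 0.35, 0.6, 1, 1]})

```text
clock: 8.9
position: [0.556, 0.2025, 0.166]
ee_rot: [3.14, 0.084, -0.0]
force: [-0.4, -0.6, -0.6]
width: 0.489
gripper_force: 0.1
```

inch_along(plan={"dx": [0, 0, 0, 0, 0], "dy": [0, 0, 0, 0, 0], "dz": [-0.02, -0.03, -0.04, -0.03, 0], "spin": [0, 0, 0, 0, 0], "finger_gap": [1, 1, 1, 1, 1]})

```text
clock: 9.4
position: [0.5577, 0.2035, 0.2909]
ee_rot: [-3.138, -0.084, -0.011]
force: [0.8, 0.3, -1.0]
width: 0.928
gripper_force: 0.0
```

```bash
python3 - <<'E'
from h import *
p,C=shot("wrist"); cv2.imwrite("pics/w4.png",p["image"]); print(T().round(3))
E
```

```text
[[ 0.999  0.054  0.004  0.557]
 [ 0.054 -0.999  0.002  0.203]
 [ 0.004 -0.001 -1.     0.288]
 [ 0.     0.     0.     1.   ]]
```

View pics/w4.png

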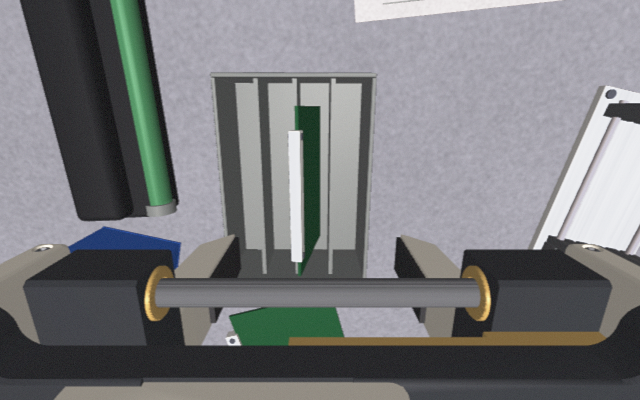

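The board stands in the compartment, its bar at (295,130)-(295,262), leaning slightly on the divider. Next is the knob.

inch_along(plan={"dx": [-0.017, -0.017, -0.017, -0.017, -0.017, -0.017, -0.017, -0.017, -0.016, 0], "dy": [0.035, 0.037, 0.037, 0.037, 0.037, 0.036, 0.036, 0.036, 0.035, 0], "dz": [0, 0, 0, 0, 0, 0, 0, 0, 0, 0], "spin": [0, 0, 0, 0, 0, 0, 0, 0, 0, 0], "finger_gap": [1, 1, 1, 1, 1, 1, 1, 1, 1, 1]})

```text
clock: 10.45
position: [0.4189, -0.1359, 0.2851]
ee_rot: [3.139, 0.073, -0.005]
force: [-0.3, -0.0, -0.3]
width: 1.0
gripper_force: 0.0
```

inch_along(plan={"dx": [0, 0, 0], "dy": [0, 0, 0], "dz": [0.01, 0.02, 0], "spin": [0.11, 0.106, 0], "finger_gap": [0.7, 0.7, 0.7]})

```text
clock: 10.75
position: [0.4201, -0.1305, 0.2537]
ee_rot: [-3.13, 0.257, 0.008]
force: [-0.8, 1.0, -0.8]
width: 0.788
gripper_force: 0.0
```

```bash
python3 - <<'E'
from h import *
p,C=shot("wrist"); cv2.imwrite("pics/w5.png",p["image"]); print(T().round(3))
print(find(p,C,"plunger_knob")); print(pix(p,C,(.423,-.1314,.0895)))
E
```

```text
[[ 0.987 -0.159 -0.004  0.421]
 [-0.159 -0.987  0.001 -0.131]
 [-0.004 -0.    -1.     0.255]
 [ 0.     0.     0.     1.   ]]
[(0.6, [0.429, -0.14, 0.087])]
[np.float64(316.9), np.float64(196.2)]
```

View pics/w5.png

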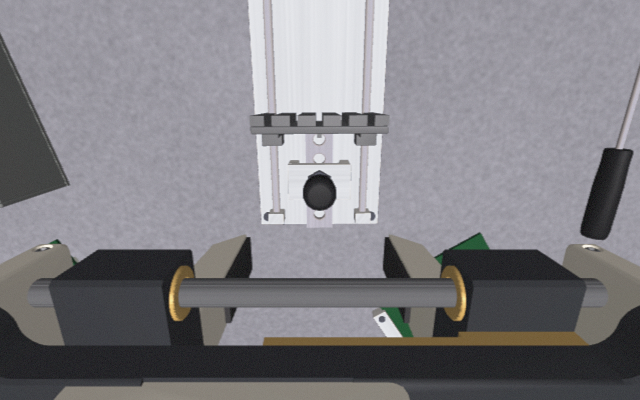

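The knob's top is centred near (319,194), within about 3 mm of the prediction, and the fingers are aligned with the rack. I apply that small correction and descend.

inch_along(plan={"dx": [0.005, 0, 0, 0, 0, 0, 0], "dy": [0.0025, 0, 0, 0, 0, 0, 0], "dz": [0.02, 0.03, 0.03, 0.02, 0.015, 0.008, 0], "spin": [0, 0, 0, 0, 0, 0, 0], "finger_gap": [0.7, 0.7, 0.7, 0.7, 0.7, 0.7, 0.7]})

```text
clock: 11.55
position: [0.4262, -0.1343, 0.1329]
ee_rot: [-3.131, 0.252, 0.002]
force: [0.3, 0.0, 0.2]
width: 0.697
gripper_force: 0.0
```

inch_along(plan={"dx": [0, 0, 0, 0, 0], "dy": [0, 0, 0, 0, 0], "dz": [0, 0, 0, 0, 0], "spin": [0, 0, 0, 0, 0], "finger_gap": [0, 0, 0, 0, 0]}, force=55)

```text
clock: 12.05
position: [0.4266, -0.1335, 0.1336]
ee_rot: [-3.13, 0.254, -0.001]
force: [-0.4, 5.3, 5.3]
width: 0.317
gripper_force: 50.3
```

inch_along(plan={"dx": [0, 0, 0, 0, 0], "dy": [0, 0, 0, 0, 0], "dz": [-0.004, -0.004, -0.003, 0, 0], "spin": [0, 0, 0, 0, 0], "finger_gap": [0, 0, 0, 0, 0]})

```text
clock: 12.55
position: [0.4265, -0.1335, 0.1437]
ee_rot: [-3.13, 0.253, -0.0]
force: [5.2, 3.6, -14.2]
width: 0.314
gripper_force: 55.0
```

inch_along(plan={"dx": [0, 0, 0], "dy": [0, 0, 0], "dz": [-0.0015, 0, 0], "spin": [0, 0, 0], "finger_gap": [0, 0, 0]})

```text
clock: 12.85
position: [0.4265, -0.1335, 0.1451]
ee_rot: [-3.13, 0.253, -0.0]
force: [5.5, 3.4, -15.7]
width: 0.311
gripper_force: 55.0
```

inch_along(plan={"dx": [0, 0, 0], "dy": [0, 0, 0], "dz": [-0.001, 0, 0], "spin": [0, 0, 0], "finger_gap": [0, 0, 0]})

```text
clock: 13.15
position: [0.4265, -0.1335, 0.1458]
ee_rot: [-3.13, 0.253, 0.0]
force: [7.1, 4.0, -20.3]
width: 0.311
gripper_force: 55.0
```

inch_along(plan={"dx": [0, 0, 0, 0, 0, 0], "dy": [0, 0, 0, 0, 0, 0], "dz": [0, 0, 0, 0, 0, 0], "spin": [0, 0, 0, 0, 0, 0], "finger_gap": [0, 0, 0, 0, 0, 0]})

```text
clock: 13.75
position: [0.4265, -0.1335, 0.1458]
ee_rot: [-3.13, 0.253, 0.0]
force: [6.8, 3.8, -22.1]
width: 0.31
gripper_force: 55.0
```

```bash
python3 - <<'E'
from h import *
p,C=shot("top"); a=cv2.resize(p["image"][130:240,215:285],None,fx=5,fy=5); b=cv2.resize(p["image"][130:240,320:390],None,fx=5,fy=5)
cv2.imwrite("pics/t1.png",np.hstack([a,b]))
E
```

```text
(no output)
```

View pics/t1.png

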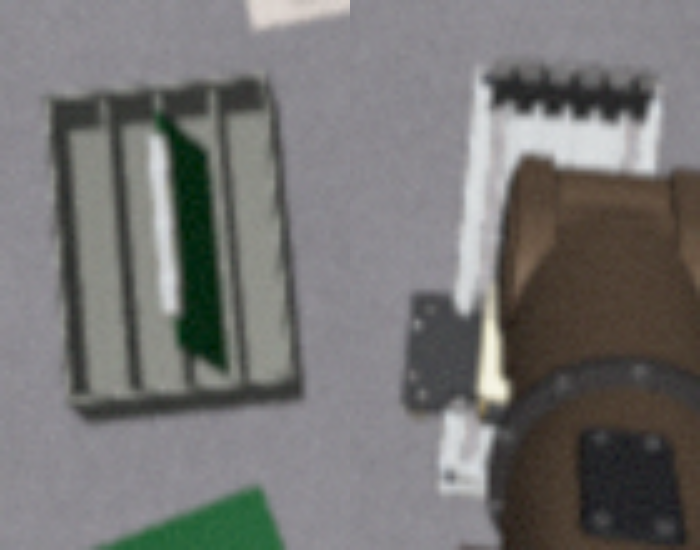

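The board is still in its compartment. I check its lean before handing in.

```bash
python3 - <<'E'
from h import *
p,C=shot("top")
a=back(p,C,215+155/5,130+140/5,.118);b=back(p,C,215+170/5,130+308/5,.118);print("bar",a,b)
m=(a+b)/2
for z in (.004,.04,.073):
  c=back(p,C,215+206/5,130+160/5,z);d=back(p,C,215+225/5,130+368/5,z);print(z,c,d,np.linalg.norm(c-d),"lean",np.degrees(np.arctan2(m[1]-(c+d)[1]/2,.114-z)))
# foot hypotheses: board lower edge pixel for given foot y
for y in (.19,.195,.2,.205,.21): print(y,pix(p,C,(.477,y,.006)))
E
python3 -c "
from h import *
s=readout.observe();print(s['position'],s['force'],s['clock'])"
```

```text
bar [0.6089 0.2253 0.118 ] [0.4962 0.2188 0.118 ]
0.004 [0.6274 0.2066 0.004 ] [0.4784 0.1984 0.004 ] 0.149225466995416 lean 10.077792891022883
0.04 [0.6167 0.2022 0.04  ] [0.471  0.1942 0.04  ] 0.14591946408892822 lean 17.86399086795755
0.073 [0.6068 0.1981 0.073 ] [0.4642 0.1903 0.073 ] 0.1428131646592848 lean 34.18702461163497
0.19 [np.float64(262.4), np.float64(203.8)]
0.195 [np.float64(260.9), np.float64(203.8)]
0.2 [np.float64(259.5), np.float64(203.9)]
0.205 [np.float64(258.0), np.float64(204.0)]
0.21 [np.float64(256.6), np.float64(204.1)]
[ 0.42650968 -0.13350243  0.14576887] [  6.58838701   3.95549805 -21.64604066] 13.85
```

```bash
python3 -c "
from h import *
print(workorder.sign_off())"
```

```text
the job is handed in; nothing more can be done
None
```

The job is handed in: the board stands on its lower edge in a tote compartment, leaning about 0.18 rad on a divider, and the gripper is holding the plunger up at its stop (about 12 mm of measured lift, about 22 N pull), with no verdict returned at hand-in.

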